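Clear the vegetable scraps into the bowl

TASK

Clear all six vegetable scraps into the white bowl: pick up the three strays lying about on the counter and drop them in, and lift the little steel tray by its overhead handle and tip it over the bowl so that its three pieces slide out of the open side. Stand the empty tray back upright in the middle of its cork mat, and leave the bowl upright where it is and everything else on the counter undisturbed.

Things in the scene. Friction and masses are not known exactly. Their poses are not given: they have to be found in the camera images.
- bowl: Round white plastic scrap bowl, open on top, loose: rim diameter 170, 75 high, walls about 4. Origin: centre of its underside, z up.
- mat: Square cork mat 180 x 180, 5 thick, fixed to the counter; the home of the tray. Origin: centre of its underside.
- tray: Loose steel tray (220 g). Floor 130 (x) by 110 (y), 4 thick; edges 22 high on both y sides and the +x side; the -x side is open: the mouth. Posts 14 wide at the middle of the y sides carry a black bar along y over the tray, 120 long, 14 wide (x), 16 high, its centre 88 above the underside. Origin: centre of the underside, z up.
- tray_grip (a point): Middle of the tray's black handle bar, 88 above the tray's underside; axes as the tray's (bar along y, pinch it across x).
- tray_mouth (a point): Middle of the tray's open edge, on the floor's upper face, 65 from the centre towards the tray's -x; axes as the tray's.
- tray_carrot: Orange carrot end, a short cone frustum standing on its flat wide face: diameter 34 at the foot, 29 at the top, 24 high. Origin: centre of the foot, z up. Starts on the tray.
- tray_cucumber: Green cucumber end standing on its flat face: diameter 36 up to 10 high, tapering to 29 at the top, 22 high. Origin: centre of the foot, z up. Starts on the tray.
- tray_carrot_2: Orange carrot end, a short cone frustum standing on its flat wide face: diameter 34 at the foot, 29 at the top, 24 high. Origin: centre of the foot, z up. Starts on the tray.
- stray_cucumber: Green cucumber end standing on its flat face: diameter 36 up to 10 high, tapering to 29 at the top, 22 high. Origin: centre of the foot, z up. Starts loose on the counter.
- stray_carrot: Orange carrot end, a short cone frustum standing on its flat wide face: diameter 34 at the foot, 29 at the top, 24 high. Origin: centre of the foot, z up. Starts loose on the counter.
- stray_cucumber_2: Green cucumber end standing on its flat face: diameter 36 up to 10 high, tapering to 29 at the top, 22 high. Origin: centre of the foot, z up. Starts loose on the counter.
- ramekin: White ceramic ramekin, open cup, rim diameter 84, 48 high. Stays. Origin: centre of its underside.
- salt_pot: Round wooden salt pot with a knob, diameter 80, 50 high. Stays. Origin: centre of its underside.
- spice_tin: Red spice tin, diameter 60, 65 high. Stays. Origin: centre of its underside.
- fork: Steel fork lying flat, 184 long along its x (tines towards +x), 24 wide, under 9 high. Stays. Origin: middle of its length, on the counter.
- rolling_pin: Clear acrylic rolling pin on two small black rubber rests, 230 long along its x, 50 wide, 44 high. Stays. Origin: under its middle, on the counter.
- bowl_lid: White snap lid of the bowl lying flat, diameter 178, 10 high. Stays. Origin: centre of its underside.
- mug: Blue mug, diameter 80, 85 high, handle towards its +y. Stays. Origin: centre of its underside.

How it is judged:
On the way:
1. the tray is tipped, by 0.35 rad or more, with its mouth above the bowl (angle between tray's own z axis and vertical above 0.35 rad and horizontal distance between tray_mouth and bowl below 0.09 m and z of tray_mouth in the frame of bowl above 0.05 m), for 0.2 s.
At the end, for the whole second after the job is handed in: All six scraps lie at rest inside the bowl (within 80 mm of its axis and below its rim), the bowl is upright and at rest, and the tray stands upright (within 0.08 rad) and at rest on the cork mat, its centre within 45 mm of the mat's centre (horizontal distance between each of tray_carrot, tray_cucumber, tray_carrot_2, stray_cucumber, stray_carrot, stray_cucumber_2 and bowl below 0.08 m and z of tray_carrot in the frame of bowl between -0.005 and 0.07 m and linear speed of each of tray_carrot, tray_cucumber, tray_carrot_2, stray_cucumber, stray_carrot, stray_cucumber_2 below 0.05 m/s and z of tray_cucumber in the frame of bowl between -0.005 and 0.07 m and z of tray_carrot_2 in the frame of bowl between -0.005 and 0.07 m and z of stray_cucumber in the frame of bowl between -0.005 and 0.07 m and z of stray_carrot in the frame of bowl between -0.005 and 0.07 m and z of stray_cucumber_2 in the frame of bowl between -0.005 and 0.07 m and horizontal distance between tray and mat below 0.045 m and z of tray in the frame of mat below 0.012 m and angle between tray's own z axis and vertical below 0.08 rad and linear speed of each of tray, bowl below 0.03 m/s and angle between bowl's own z axis and vertical below 0.1 rad); the robot touches nothing.
It fails at once if a bystander (ramekin, salt pot, spice tin, fork, rolling pin, lid or mug) is moved more than 30 mm (distance of any of ramekin, salt_pot, spice_tin, fork, rolling_pin, bowl_lid, mug from where it was at the start of the episode above 0.03 m).
It fails at once if the bowl is pushed more than 50 mm (distance of bowl from where it was at the start of the episode above 0.05 m).
It fails at once if the bowl is tipped by more than 0.35 rad (angle between bowl's own z axis and vertical above 0.35 rad).
It also fails if it takes over 72 s, if anything falls off the work surface, if the arm or the gripper's body presses on something with over 40 N, if the wrist force passes 120 N, or if a joint passes its speed limit or range.

ROBOT

A 6-joint arm with a two-finger parallel gripper is mounted at the origin on the work surface. World frame = base frame: x ahead of the robot, y to its left, z up, the work surface at z = 0. Lengths are in m, angles in rad, forces in N, time in s.
With the tool pointing down it reaches from about 0.3 to 1 m from the base axis. Payload 5.1 kg.
Tool frame: the origin (TCP) lies between the finger pads; the fingertips stand 17 mm ahead of it and the grasp point (between the pads) lies 2 mm behind it (ctrl.nose_length is the distance from the TCP to the fingertips, in m); y points along the fingers, z is the direction in which the jaws open and shut, and the axes are right-handed (so a half turn about y gives the same grasp; the last joint's range is limited). The gripper opens to 95 mm and grips with 3 to 60 N. Pads are 20 mm wide; open, the fingers measure 119 mm over their backs; the gripper's body (75 mm by 180 mm) begins 59 mm behind the grasp point.
Start: joints at [1.161, 0.124, 1.65, -0, 1.367, -0.083], TCP at [0.209, 0.616, 0.232] pointing down, gripper open.
Joint ranges: [-2.61, 2.61], [-1.02, 2.33], [0.03, 2.71], [-1.35, 4.49], [0.32, 2.68], [-2.91, 2.91]. Speed limits (rad/s): [2.57, 2.57, 3.14, 3.14, 3.14, 3.14].

INTERFACE

Orientations are given as a rotation vector (axis times angle).
In Python, from workcell import ctrl, cams gives the robot as it stands.
- The arm moves only by the tool servo_tool, never from a script. Its argument "motion" is a list that holds one entry, the list of rows, each a list of 5 numbers: the closure, from 0 (fully open) to 1 (shut), then the shift along the world's x, y, z in m, then the turn about the world's z in rad. In form: [[[grip, dx, dy, dz, roll], ...]]. A call has 1 to 5 rows; each row shifts and turns the pose as measured when the row begins; what a row does not reach is not made up. A row lasts 1/12 s, in which the tool goes at most 41.7 mm and 7.16 degrees, less where a joint would pass 70% of its speed; a pose out of reach is approached as far as the arm can. A call with a gripper value outside its range is refused whole. The fingers move at their own pace and stop on an object; "grip_force" is the grip in N (left out, the last holds). Time passes only in rows, so rows that do not move let the fingers close. It gives the time, the measured TCP pose, the force and the opening at its end, in the units of the state.
- ctrl.get_obs(): the state, without advancing time (a new reading comes with each control period).
- cams.get_image(name): name is "scene" or "top"; returns the picture (420x560x3 uint8, blue, green, red); there is no depth.
- cams.camera_params(name): a dict with "intrinsics" (3x3 intrinsics, pixels), "R" (3x3) and "t" (3): a world point X has camera coordinates R X + t. Camera axes: x right, y down, z forward; pixel columns grow to the right and rows downward; lengths in m; the calibration is good to about 2 mm. A picture is of the moment at which its call begins. camera_params takes no time and is no camera call.
- ctrl.close_job(): hands the job in, once; it reports no verdict.
The state is a dict: "time": time; "q": joint angles; "joint_vel": joint speeds; "joint_efforts": joint torques, N m; "ee_pos": TCP position; "tool_rot": TCP orientation; "contact_force": force on the tool from outside, world axes, zero at the start; "moment": the same for the moment, N m; "opening": finger opening in m.
Only numpy, scipy, OpenCV 4.12 (cv2) and the standard library are available. Lean on these libraries where they do the work, as an engineer would, in place of code of your own. Each camera call takes 0.05 s, during which the arm holds its last target. There are 200 camera calls.

## Working session

There is one attempt and no reset: what is moved stays moved. The work goes in short steps, Python scripts to look and compute and a tool call to move; the robot and the scene stay as the last step left them, time stands still between calls to the robot, and variables do not carry over. Pictures are saved under pics/ and viewed, about 8 in all and at most 12, crops included, and the job is handed in when it is done.

Besides the shell and the picture viewer there is one more tool, called after "Request:" as name(argument=value, ...), one argument or row to a line, values as JSON. servo_tool: Moves the arm, as the interface text tells. Its arguments: {"type":"object","properties":{"motion":{"type":"array"},"grip_force":{"type":"number"}},"required":["motion"]}

```bash
ls; mkdir -p pics; cat > h.py <<'E'
import numpy as np, cv2
from workcell import ctrl, cams
P={n:cams.camera_params(n) for n in("scene","top")}
def ray(n,uv,z):
    p=P[n];K=np.array(p["intrinsics"]);R=np.array(p["R"]);t=np.array(p["t"])
    c=-R.T@t; d=R.T@np.linalg.inv(K)@np.array([uv[0],uv[1],1.])
    return c+d*(z-c[2])/d[2]
def proj(n,X):
    p=P[n];x=np.array(p["intrinsics"])@(np.array(p["R"])@np.array(X,float)+np.array(p["t"]));return x[:2]/x[2]
def shot(tag):
    o={}
    for n in("scene","top"):
        o[n]=cams.get_image(n); cv2.imwrite(f"pics/{tag}_{n}.png",o[n])
    return o
E
python3 - <<'E'
from h import *
shot("a"); 
for n in P: print(n,P[n]["intrinsics"],-np.array(P[n]["R"]).T@np.array(P[n]["t"]))
print(ctrl.get_obs())
E
```

```text
pics
scene [[408.63314456   0.         273.88095809]
 [  0.         408.63314456 211.63054688]
 [  0.           0.           1.        ]] [1.31280742 0.55148152 0.66387707]
top [[420.79096752   0.         280.18373951]
 [  0.         420.79096752 212.2738713 ]
 [  0.           0.           1.        ]] [ 0.37597223 -0.00508501  0.98341414]
{'time': 0.1, 'q': array([ 1.16143149e+00,  1.24453389e-01,  1.65156397e+00, -8.17860865e-06,
        1.36751776e+00, -8.26384688e-02]), 'joint_vel': array([-0.00070493, -0.00052937, -0.00336399,  0.0003271 , -0.00233353,
        0.0001875 ]), 'joint_efforts': array([ 4.29387246e-04, -4.18881691e+01, -3.61095822e+01,  7.77721801e-02,
        4.61628847e-02, -5.82779376e-05]), 'ee_pos': array([0.20844055, 0.61507352, 0.23048553]), 'tool_rot': array([-1.55743545,  0.25683582, -0.2561021 ]), 'contact_force': array([-0.3489777 ,  0.44179905,  0.9793783 ]), 'moment': array([0.01392846, 0.02896394, 0.05043614]), 'opening': 0.09487061563833614}
```

View pics/a_scene.png

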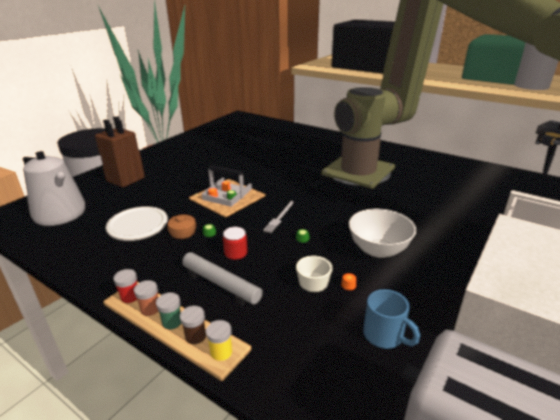

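View pics/a_top.png

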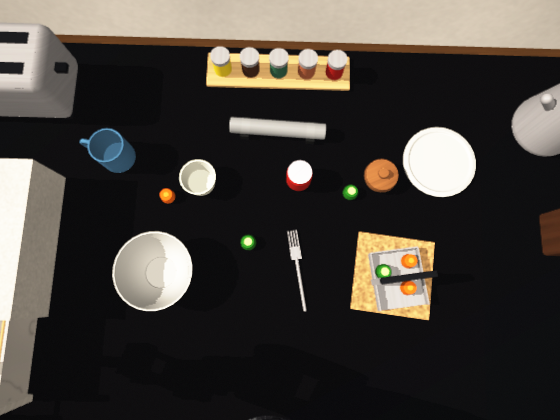

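```bash
python3 - <<'E'
from h import *
t=cv2.imread("pics/a_top.png")
h=cv2.cvtColor(t,cv2.COLOR_BGR2HSV)
def blobs(m,lo,zs,n):
    m=cv2.morphologyEx(m,cv2.MORPH_OPEN,np.ones((2,2),np.uint8))
    c,_=cv2.findContours(m,cv2.RETR_EXTERNAL,cv2.CHAIN_APPROX_NONE)
    for k in c:
        a=cv2.contourArea(k)
        if a>lo:
            (u,v),r=cv2.minEnclosingCircle(k)
            print(n,round(u,1),round(v,1),"r",round(r,1),"a",a,ray("top",(u,v),zs).round(3))
blobs(cv2.inRange(h,(40,100,60),(80,255,255)),40,.012,"green")
blobs(cv2.inRange(h,(3,180,150),(14,255,255)),40,.012,"orange")
m=cv2.inRange(h,(0,0,110),(179,60,255)); m[:,:100]=0;m[:225]=0;m[:,210:]=0
c,_=cv2.findContours(m,cv2.RETR_EXTERNAL,cv2.CHAIN_APPROX_NONE)
k=max(c,key=cv2.contourArea);e=cv2.fitEllipse(cv2.convexHull(k));print("bowl",e,ray("top",e[0],.075),"r m",max(e[1])/2*(.983-.075)/420.8)
m=cv2.inRange(h,(10,80,90),(30,255,255)); m[:225]=0;m[:,:340]=0
c,_=cv2.findContours(m,cv2.RETR_EXTERNAL,cv2.CHAIN_APPROX_NONE)
k=cv2.convexHull(max(c,key=cv2.contourArea));r=cv2.minAreaRect(k);print("mat",r,ray("top",r[0],.005)); 
for p in cv2.boxPoints(r): print(ray("top",p,.005).round(3))
a=cv2.resize(t[225:325,345:445],None,fx=5,fy=5,interpolation=cv2.INTER_CUBIC)
s=cv2.imread("pics/a_scene.png");b=cv2.resize(s[160:220,185:270],(700,500),interpolation=cv2.INTER_CUBIC)[:, :]
cv2.imwrite("pics/z.png",cv2.hconcat([a[:, :],b])[:, :1200]);cv2.imwrite("pics/z.png",cv2.resize(cv2.imread("pics/z.png"),(800,333)))
# body dims axis
from scipy.spatial.transform import Rotation as R
print(R.from_rotvec(ctrl.get_obs()["tool_rot"]).as_matrix().round(3))
E
```

```text
green 384.2 272.0 r 7.9 a 154.5 [ 0.433 -0.256  0.012]
green 248.4 243.2 r 7.7 a 166.0 [0.491 0.058 0.012]
green 350.5 192.5 r 7.9 a 166.0 [ 0.619 -0.18   0.012]
green 279.0 71.0 r 7.6 a 95.5 [ 0.929 -0.003  0.012]
orange 408.7 288.6 r 7.2 a 43.5 [ 0.397 -0.312  0.012]
bowl ((151.94244384765625, 270.7640686035156), (77.88069915771484, 82.3844985961914), 44.23139190673828) [0.41972336 0.25688056 0.075     ] r m 0.08888441626110004
mat ((393.2400207519531, 275.32000732421875), (82.30722045898438, 78.6302719116211), 8.130102157592773) [ 0.42624789 -0.27887581  0.005     ]
[ 0.349 -0.171  0.005]
[ 0.529 -0.199  0.005]
[ 0.506 -0.39   0.005]
[ 0.328 -0.356  0.005]
[[ 0.947 -0.001  0.321]
 [-0.321 -0.002  0.947]
 [-0.    -1.    -0.002]]
```

View pics/z.png

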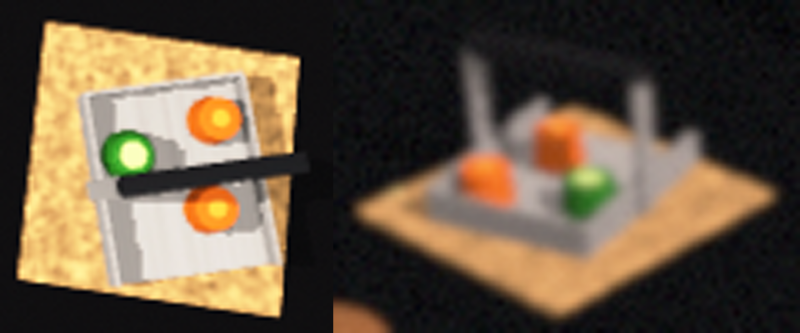

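```bash
python3 - <<'E'
from h import *
t=cv2.imread("pics/a_top.png");h=cv2.cvtColor(t,cv2.COLOR_BGR2HSV)
m=cv2.inRange(h,(0,150,90),(20,255,255))
for n,(u,v) in dict(stray=(167,196),c1=(409,261),c2=(408,288)).items():
    q=np.zeros_like(m);q[v-14:v+14,u-14:u+14]=m[v-14:v+14,u-14:u+14];c,_=cv2.findContours(q,0,1);k=max(c,key=cv2.contourArea)
    (a,b),r=cv2.minEnclosingCircle(k);print(n,a,b,r,ray("top",(a,b),.012).round(4))
q=cv2.inRange(h,(0,0,0),(179,255,45));z=np.zeros_like(q);z[262:296,376:441]=q[262:296,376:441]
# keep bar: elongated component
c,_=cv2.findContours(z,0,1)
for k in c:
    if cv2.contourArea(k)>60:
        r=cv2.minAreaRect(k);print("bar",r,cv2.contourArea(k));
        for p in cv2.boxPoints(r):print(ray("top",p,.101).round(4))
print("bar by eye",ray("top",(381,281),.101),ray("top",(436.5,273),.101))
for p in [(80,95),(242,73),(280,262),(115,285)]:
    u=(p[0]/3.3333+345,p[1]/3.3333+225);print("rim corner",ray("top",u,.027).round(4))
E
```

```text
stray 166.5 195.5 8.276573181152344 [0.5996 0.2553 0.012 ]
c1 409.0 260.5 8.139510154724121 [ 0.4607 -0.3144  0.012 ]
c2 408.0 287.0 8.062357902526855 [ 0.4003 -0.31    0.012 ]
bar ((410.0, 278.5), (33.0, 60.0), 90.0) 473.5
[ 0.4483 -0.2249  0.101 ]
[ 0.4514 -0.3513  0.101 ]
[ 0.3833 -0.3479  0.101 ]
[ 0.3804 -0.2235  0.101 ]
bar by eye [ 0.40900044 -0.22616303  0.101     ] [ 0.42832246 -0.34283817  0.101     ]
rim corner [ 0.4731 -0.2187  0.027 ]
rim corner [ 0.491  -0.3305  0.027 ]
rim corner [ 0.3645 -0.3511  0.027 ]
rim corner [ 0.3469 -0.2399  0.027 ]
```

Request:
servo_tool(
  motion=[
    [[0.3,0.03,-0.03,0,-0.125],[0.3,0.03,-0.03,0,-0.125],[0.3,0.03,-0.03,0,-0.125],[0.3,0.03,-0.03,0,-0.125],[0.3,0.03,-0.03,0,-0.125]],
  ],
)

```text
time: 0.52
ee_pos: [0.352, 0.4669, 0.2268]
tool_rot: [-1.444, 0.748, -0.74]
contact_force: [0.6, 0.0, 0.1]
opening: 0.069
```

Request:
servo_tool(
  motion=[
    [[0.3,0.031,-0.026,0,-0.124],[0.3,0.031,-0.026,0,-0.124],[0.3,0.031,-0.026,0,-0.124],[0.3,0.031,-0.026,0,-0.124],[0.3,0.031,-0.026,0,-0.124]],
  ],
)

```text
time: 0.93
ee_pos: [0.5091, 0.3296, 0.2245]
tool_rot: [-1.211, 1.222, -1.21]
contact_force: [0.6, 1.8, 0.4]
opening: 0.0665
```

Request:
servo_tool(
  motion=[
    [[0.3,0.031,-0.026,-0.03,0],[0.3,0.031,-0.026,-0.03,0],[0.3,0.031,-0.026,-0.03,0],[0.3,0,0,0,0]],
  ],
)

```text
time: 1.27
ee_pos: [0.591, 0.2586, 0.1498]
tool_rot: [-1.2, 1.228, -1.222]
contact_force: [-1.4, -0.3, -0.8]
opening: 0.0668
```

```bash
python3 - <<'E'
from h import *
from scipy.spatial.transform import Rotation as R
o=ctrl.get_obs();print(o["ee_pos"],R.from_rotvec(o["tool_rot"]).as_matrix().round(3),o["q"].round(2),o["opening"])
E
```

```text
[0.59100105 0.25859621 0.14976799] [[-0.021 -0.003  1.   ]
 [-1.     0.002 -0.021]
 [-0.002 -1.    -0.003]] [0.33 0.18 1.73 0.   1.23 0.35] 0.06676575273210382
```

Request:
servo_tool(
  motion=[
    [[0.3,0.009,-0.004,-0.03,0],[0.3,0,0,-0.035,0],[0.3,0,0,-0.03,0],[0.3,0,0,-0.018,0],[0.3,0,0,0,0]],
  ],
)

```text
time: 1.68
ee_pos: [0.6005, 0.2521, 0.0319]
tool_rot: [-1.198, 1.233, -1.225]
contact_force: [-0.9, -0.4, -0.4]
opening: 0.0664
```

Request:
servo_tool(
  motion=[
    [[0.3,0,0.003,-0.011,0],[0.6,0,0,0,0],[1,0,0,0,0],[1,0,0,0,0],[1,0,0,0,0]],
  ],
  grip_force=15,
)

```text
time: 2.1
ee_pos: [0.6011, 0.2574, 0.0233]
tool_rot: [-1.196, 1.231, -1.224]
contact_force: [-0.9, 0.1, -0.1]
opening: 0.0453
```

Request:
servo_tool(
  motion=[
    [[1,0,0,0,0],[1,0,0,0.035,0],[1,0,0,0.04,0],[1,0,0,0.04,0],[1,-0.02,0,0.03,0]],
  ],
)

```text
time: 2.52
ee_pos: [0.578, 0.2557, 0.1682]
tool_rot: [-1.205, 1.237, -1.223]
contact_force: [0.9, 0.7, 0.8]
opening: 0.012
```

```bash
cat >> h.py <<'E'
def scraps(tag="n"):
    t=cams.get_image("top");cv2.imwrite(f"pics/{tag}_top.png",t);h=cv2.cvtColor(t,cv2.COLOR_BGR2HSV)
    for n,lo,hi in(("green",(40,100,60),(80,255,255)),("orange",(3,170,90),(18,255,255))):
        c,_=cv2.findContours(cv2.inRange(h,lo,hi),0,1)
        for k in c:
            if cv2.contourArea(k)>40:
                (a,b),r=cv2.minEnclosingCircle(k)
                if b>120:print(n,round(a),round(b),"r",round(r,1),ray("top",(a,b),.012).round(4))
    return t
E
python3 - <<'E'
from h import *
t=scraps("b");cv2.imwrite("pics/b2.png",cv2.resize(t[120:320,60:260],(600,600)))
E
```

```text
green 383 271 r 7.9 [ 0.4352 -0.2539  0.012 ]
green 248 242 r 7.7 [0.494  0.0598 0.012 ]
green 350 192 r 7.9 [ 0.6211 -0.178   0.012 ]
orange 408 288 r 7.7 [ 0.3991 -0.3093  0.012 ]
orange 409 260 r 8.0 [ 0.4607 -0.3144  0.012 ]
orange 166 196 r 8.3 [0.5996 0.2553 0.012 ]
orange 381 175 r 17.0 [ 0.6642 -0.254   0.012 ]
```

Request:
servo_tool(
  motion=[
    [[0.35,0.01,0,0,0],[0.35,0.01,0,0,0],[0.35,0,0,0,0]],
  ],
)

```text
time: 2.82
ee_pos: [0.5996, 0.2588, 0.1849]
tool_rot: [-1.186, 1.224, -1.224]
contact_force: [0.4, -1.4, -0.2]
opening: 0.0226
```

Request:
servo_tool(
  motion=[
    [[0.35,0,-0.003,-0.035,0],[0.35,0,0,-0.035,0],[0.35,0,0,-0.03,0],[0.35,0,0,0,0],[0.35,0,0,0,0]],
  ],
)

```text
time: 3.23
ee_pos: [0.6016, 0.2557, 0.0836]
tool_rot: [-1.181, 1.222, -1.225]
contact_force: [-0.2, 0.2, 1.0]
opening: 0.0558
```

Request:
servo_tool(
  motion=[
    [[0.35,0,0,-0.02,0],[0.35,0,0,0,0]],
  ],
)

```text
time: 3.4
ee_pos: [0.6018, 0.2557, 0.064]
tool_rot: [-1.181, 1.223, -1.225]
contact_force: [-1.4, 0.1, -1.0]
opening: 0.061
```

Request:
servo_tool(
  motion=[
    [[0.35,-0.001,0,-0.03,0],[0.35,0,0,-0.011,0],[1,0,0,0,0],[1,0,0,0,0],[1,0,0,0,0]],
  ],
  grip_force=15,
)

```text
time: 3.82
ee_pos: [0.6064, 0.2577, 0.0319]
tool_rot: [-1.171, 1.217, -1.227]
contact_force: [0.4, 0.2, -0.1]
opening: 0.0471
```

Request:
servo_tool(
  motion=[
    [[1,0,0,0,0],[1,0,0,0,0],[1,0,0,0,0],[1,0,0,0,0]],
  ],
)

```text
time: 4.15
ee_pos: [0.6097, 0.2589, 0.0381]
tool_rot: [-1.163, 1.212, -1.229]
contact_force: [-1.2, -0.3, -0.4]
opening: 0.0285
```

Request:
servo_tool(
  motion=[
    [[1,0,0,0.03,0],[1,0,0,0.03,0],[1,0,0,0.03,0],[1,-0.01,0,0.02,0],[1,-0.03,0,0,0]],
  ],
)

```text
time: 4.57
ee_pos: [0.5702, 0.2577, 0.1516]
tool_rot: [-1.163, 1.214, -1.231]
contact_force: [-0.3, -1.1, 0.6]
opening: 0.0283
```

Request:
servo_tool(
  motion=[
    [[1,-0.035,0,0,0],[1,-0.035,0,0,0],[1,-0.035,0,0,0],[1,-0.03,0,-0.01,0],[1,0,0,-0.015,0]],
  ],
)

```text
time: 4.98
ee_pos: [0.4315, 0.2587, 0.1345]
tool_rot: [-1.149, 1.209, -1.232]
contact_force: [1.4, -0.4, -0.4]
opening: 0.0285
```

```bash
python3 - <<'E'
from h import *
from scipy.spatial.transform import Rotation as R
o=ctrl.get_obs();print(o["ee_pos"],R.from_rotvec(o["tool_rot"]).as_matrix().round(3),o["q"].round(2),o["opening"])
E
```

```text
[0.43150725 0.25866502 0.13450848] [[-0.027  0.042  0.999]
 [-0.999  0.022 -0.028]
 [-0.023 -0.999  0.042]] [ 0.43 -0.15  2.09  0.    1.15  0.46] 0.02847577833096645
```

Request:
servo_tool(
  motion=[
    [[1,-0.01,0,-0.025,0],[0.5,0,0,0,0],[0.4,0,0,0,0],[0.35,0,0,0,0],[0.35,0,0,0.01,0]],
  ],
)

```text
time: 5.4
ee_pos: [0.4184, 0.2581, 0.1186]
tool_rot: [-1.151, 1.208, -1.231]
contact_force: [-0.2, -1.0, -1.0]
opening: 0.0496
```

Request:
servo_tool(
  motion=[
    [[0.35,0,0,0.01,0],[0.35,0.02,-0.035,0.01,0],[0.35,0.02,-0.035,0,0],[0.35,0.02,-0.035,0,0],[0.35,0.01,-0.035,0,0]],
  ],
)

```text
time: 5.82
ee_pos: [0.4968, 0.1215, 0.1546]
tool_rot: [-1.138, 1.187, -1.224]
contact_force: [1.0, -0.0, 0.1]
opening: 0.0618
```

```bash
cat >> h.py <<'E'
from scipy.spatial.transform import Rotation as R
def st():
    o=ctrl.get_obs();M=R.from_rotvec(o["tool_rot"]).as_matrix();print(o["ee_pos"].round(4),"approach",M[:,1].round(3),"jaw",M[:,2].round(3),"q",o["q"].round(3),"op",round(o["opening"],4),"F",o["contact_force"].round(1),"t",o["time"])
E
python3 - <<'E'
from h import *
scraps("c");st()
E
```

```text
green 383 272 r 7.8 [ 0.434  -0.2536  0.012 ]
green 248 242 r 7.8 [0.494  0.0599 0.012 ]
green 350 192 r 7.9 [ 0.6211 -0.178   0.012 ]
orange 408 288 r 7.7 [ 0.3991 -0.3093  0.012 ]
orange 165 273 r 4.7 [0.4191 0.2453 0.012 ]
orange 409 260 r 8.0 [ 0.4607 -0.3144  0.012 ]
orange 381 175 r 16.8 [ 0.6644 -0.2544  0.012 ]
[0.4985 0.1162 0.1552] approach [ 0.062  0.024 -0.998] jaw [ 0.998 -0.017  0.061] q [ 0.115 -0.167  2.069  0.018  1.175  0.125] op 0.0619 F [ 1.9 -2.8  0.5] t 5.8667
```

Request:
servo_tool(
  motion=[
    [[0.35,-0.002,-0.028,-0.02,0],[0.35,-0.002,-0.029,-0.035,0],[0.35,0,0,-0.035,0],[0.35,0,0,-0.02,0],[0.35,0,0,0,0]],
  ],
)

```text
time: 6.28
ee_pos: [0.5075, 0.0514, 0.0586]
tool_rot: [-1.112, 1.174, -1.251]
contact_force: [-0.7, 0.3, -0.4]
opening: 0.0621
```

Request:
servo_tool(
  motion=[
    [[0.35,-0.018,0.008,-0.02,0],[0.35,-0.003,0,-0.02,0],[1,-0.002,0,-0.003,0],[1,-0.001,0,-0.002,0]],
  ],
)

```text
time: 6.62
ee_pos: [0.4909, 0.0596, 0.0221]
tool_rot: [-1.102, 1.166, -1.258]
contact_force: [0.5, -0.6, -0.1]
opening: 0.0535
```

```bash
python3 - <<'E'
from h import *
st()
E
```

```text
[0.4909 0.0596 0.0221] approach [ 0.102  0.024 -0.994] jaw [ 0.994 -0.03   0.102] q [-1.000e-03 -4.600e-02  2.213e+00  3.100e-02  8.720e-01  8.000e-03] op 0.0535 F [ 0.5 -0.6 -0.1] t 6.6167
```

Request:
servo_tool(
  motion=[
    [[1,-0.001,0,-0.001,0],[1,-0.001,0,-0.001,0],[1,-0.001,0,-0.001,0],[1,-0.001,0,-0.001,0],[1,0,0,0,0]],
  ],
)

```text
time: 7.03
ee_pos: [0.4929, 0.0603, 0.0258]
tool_rot: [-1.093, 1.157, -1.262]
contact_force: [-1.4, 0.1, -0.3]
opening: 0.0349
```

```bash
python3 - <<'E'
from h import *
st()
E
```

```text
[0.4929 0.0603 0.0258] approach [ 0.114  0.024 -0.993] jaw [ 0.993 -0.029  0.113] q [ 0.    -0.055  2.215  0.032  0.868  0.008] op 0.0349 F [-1.4  0.1 -0.3] t 7.0333
```

Request:
servo_tool(
  motion=[
    [[1,0,0,0.03,0],[1,0,0.02,0.035,0],[1,-0.02,0.04,0.03,0],[1,-0.02,0.035,0.02,0],[1,-0.02,0.035,0,0]],
  ],
)

```text
time: 7.45
ee_pos: [0.4386, 0.179, 0.1386]
tool_rot: [-1.086, 1.167, -1.271]
contact_force: [0.6, 0.0, 0.1]
opening: 0.0347
```

```bash
python3 - <<'E'
from h import *
st()
E
```

```text
[0.4386 0.179  0.1386] approach [ 0.114  0.025 -0.993] jaw [ 0.993 -0.042  0.113] q [ 0.279 -0.278  2.192 -0.009  1.111  0.323] op 0.0347 F [0.6 0.  0.1] t 7.45
```

Request:
servo_tool(
  motion=[
    [[1,-0.012,0.035,0,0],[1,-0.01,0.035,-0.012,0],[1,0,0.01,-0.025,0],[0.5,0,0,0,0],[0.5,0,0,0,0]],
  ],
)

```text
time: 7.87
ee_pos: [0.4151, 0.2698, 0.1093]
tool_rot: [-1.073, 1.155, -1.264]
contact_force: [-0.2, -0.6, 0.6]
opening: 0.0433
```

Request:
servo_tool(
  motion=[
    [[0.5,0,0,0,0],[0.4,0,0,0.02,0],[0.4,0.02,-0.03,0.03,-0.124],[0.4,0.02,-0.04,0,-0.124],[0.4,0.02,-0.04,0,-0.124]],
  ],
)

```text
time: 8.28
ee_pos: [0.4709, 0.1649, 0.1614]
tool_rot: [-0.877, 1.404, -1.551]
contact_force: [-0.1, 0.0, -1.1]
opening: 0.0568
```

Request:
servo_tool(
  motion=[
    [[0.4,0.02,-0.04,0,-0.124],[0.4,0.02,-0.04,0,-0.124],[0.4,0.02,-0.04,0,-0.124],[0.4,0.01,-0.04,0,-0.124],[0.4,0.01,-0.04,0,-0.124]],
  ],
)

```text
time: 8.7
ee_pos: [0.5478, -0.0288, 0.1705]
tool_rot: [-0.43, 1.77, -2.002]
contact_force: [0.2, 0.9, 0.1]
opening: 0.057
```

```bash
python3 - <<'E'
from h import *
scraps("d");st()
E
```

```text
green 144 275 r 8.2 [0.4128 0.2911 0.012 ]
green 383 271 r 7.9 [ 0.4352 -0.2539  0.012 ]
green 350 192 r 7.9 [ 0.6211 -0.178   0.012 ]
orange 408 288 r 7.7 [ 0.3991 -0.3093  0.012 ]
orange 163 275 r 7.4 [0.4143 0.25   0.012 ]
orange 409 260 r 8.0 [ 0.4607 -0.3144  0.012 ]
orange 381 175 r 16.9 [ 0.6644 -0.2545  0.012 ]
[ 0.5496 -0.0346  0.1714] approach [ 0.115 -0.097 -0.989] jaw [ 0.492 -0.859  0.141] q [-0.119 -0.122  2.005 -0.092  1.134  0.962] op 0.0569 F [ 0.7 -5.   1.2] t 8.75
```

Request:
servo_tool(
  motion=[
    [[0.4,0.012,-0.025,0,-0.124],[0.4,0.012,-0.025,0,-0.124],[0.4,0.012,-0.025,0,-0.124],[0.4,0.012,-0.025,0,-0.124],[0.4,0.012,-0.02,0,-0.124]],
  ],
)

```text
time: 9.17
ee_pos: [0.6094, -0.1704, 0.178]
tool_rot: [-0.158, -2.03, 2.352]
contact_force: [-0.2, 0.3, 0.3]
opening: 0.0569
```

Request:
servo_tool(
  motion=[
    [[0.4,0,0,-0.005,-0.124],[0.4,0,0,-0.005,-0.124],[0.4,0,0,-0.005,-0.124],[0.4,0,0,-0.005,-0.124],[0.4,0,0,-0.005,-0.124]],
  ],
)

```text
time: 9.58
ee_pos: [0.6112, -0.186, 0.1607]
tool_rot: [-0.689, -1.649, 1.957]
contact_force: [-0.5, 0.1, 0.9]
opening: 0.0572
```

Request:
servo_tool(
  motion=[
    [[0.4,0,0,-0.005,-0.124],[0.4,0,0,-0.005,-0.124],[0.4,0,0,-0.005,-0.124],[0.4,0,0,-0.005,-0.124],[0.4,0,0,-0.005,-0.124]],
  ],
)

```text
time: 10.0
ee_pos: [0.6104, -0.1949, 0.141]
tool_rot: [-1.058, -1.228, 1.501]
contact_force: [-0.6, -0.6, 1.5]
opening: 0.057
```

```bash
python3 - <<'E'
from h import *
st()
E
```

```text
[ 0.6104 -0.1949  0.141 ] approach [-0.121 -0.103 -0.987] jaw [-0.966 -0.218  0.141] q [-0.334  0.227  1.696 -0.142  1.302  2.624] op 0.057 F [-0.6 -0.6  1.5] t 10.0
```

Request:
servo_tool(
  motion=[
    [[0.4,0.005,0.008,-0.03,0],[0.4,0.004,0.008,-0.03,0],[0.4,0,0.003,-0.03,0],[0.4,0,0,-0.01,0],[0.4,0,0,0,0]],
  ],
)

```text
time: 10.42
ee_pos: [0.6211, -0.1856, 0.0457]
tool_rot: [-1.079, -1.221, 1.487]
contact_force: [-0.3, -0.3, 1.3]
opening: 0.057
```

```bash
python3 - <<'E'
from h import *
st()
E
```

```text
[ 0.6211 -0.1856  0.0457] approach [-0.112 -0.105 -0.988] jaw [-0.971 -0.201  0.131] q [-0.316  0.341  1.732 -0.148  1.147  2.683] op 0.057 F [-0.3 -0.3  1.3] t 10.4167
```

Request:
servo_tool(
  motion=[
    [[0.4,0.002,0.009,-0.015,0],[0.4,0,0.002,-0.006,0],[1,0,0,-0.002,0],[1,-0.001,0.001,-0.002,0],[1,-0.001,0.001,-0.001,0]],
  ],
)

```text
time: 10.83
ee_pos: [0.624, -0.1751, 0.0237]
tool_rot: [-1.089, -1.222, 1.484]
contact_force: [-0.1, -0.1, -1.4]
opening: 0.0422
```

Request:
servo_tool(
  motion=[
    [[1,-0.001,0.001,-0.001,0],[1,-0.001,0.001,-0.001,0],[1,-0.001,0,-0.001,0],[1,0,0,0,0]],
  ],
)

```text
time: 11.17
ee_pos: [0.6229, -0.1733, 0.024]
tool_rot: [-1.094, -1.225, 1.484]
contact_force: [0.1, -0.1, 0.3]
opening: 0.0349
```

```bash
python3 - <<'E'
from h import *
st()
E
```

```text
[ 0.6229 -0.1733  0.024 ] approach [-0.099 -0.11  -0.989] jaw [-0.973 -0.198  0.119] q [-0.297  0.359  1.75  -0.151  1.1    2.711] op 0.0349 F [ 0.1 -0.1  0.3] t 11.1667
```

Request:
servo_tool(
  motion=[
    [[1,0,0,0.03,0],[1,0,0,0.035,0],[1,-0.01,0.02,0.035,0.05],[1,-0.02,0.035,0.02,0.08],[1,-0.02,0.036,0,0.08]],
  ],
)

```text
time: 11.58
ee_pos: [0.5719, -0.0862, 0.1448]
tool_rot: [-0.987, -1.369, 1.643]
contact_force: [-0.1, 0.0, 0.2]
opening: 0.0348
```

Request:
servo_tool(
  motion=[
    [[1,-0.02,0.036,0,0.09],[1,-0.02,0.036,0,0.09],[1,-0.02,0.036,0,0.09],[1,-0.02,0.036,0,0.09],[1,-0.02,0.036,0,0.09]],
  ],
)

```text
time: 12.0
ee_pos: [0.4698, 0.0969, 0.1494]
tool_rot: [-0.705, -1.698, 1.972]
contact_force: [0.5, 0.1, -0.2]
opening: 0.035
```

```bash
python3 - <<'E'
from h import *
st()
E
```

```text
[0.4698 0.0969 0.1494] approach [-0.002 -0.148 -0.989] jaw [-0.635 -0.763  0.115] q [ 0.175 -0.167  2.084 -0.153  1.257  2.484] op 0.035 F [ 0.5  0.1 -0.2] t 12.0
```

Request:
servo_tool(
  motion=[
    [[1,-0.014,0.036,0,0.06],[1,-0.014,0.036,0,0.06],[1,-0.014,0.036,-0.01,0.06],[1,-0.01,0.025,-0.02,0],[1,0,0,-0.015,0]],
  ],
)

```text
time: 12.42
ee_pos: [0.4123, 0.2415, 0.1089]
tool_rot: [-0.565, -1.843, 2.095]
contact_force: [0.0, -0.4, -0.7]
opening: 0.0349
```

Request:
servo_tool(
  motion=[
    [[0.4,0,0,0,0],[0.4,0,0,0,0],[0.4,0,0,0,0],[0.4,0,0,0.02,0],[0.4,0,-0.02,0.03,0]],
  ],
)

```text
time: 12.83
ee_pos: [0.4064, 0.2201, 0.1525]
tool_rot: [-0.546, -1.83, 2.104]
contact_force: [0.3, -0.8, -0.2]
opening: 0.0564
```

Request:
servo_tool(
  motion=[
    [[0.4,0,-0.035,0.01,-0.06],[0.4,0,-0.04,0.01,-0.07],[0.4,0,-0.04,0,-0.07],[0.4,0,-0.04,0,-0.07],[0.4,0,-0.04,0,-0.07]],
  ],
)

```text
time: 13.25
ee_pos: [0.4125, 0.0197, 0.1883]
tool_rot: [-0.828, -1.612, 1.862]
contact_force: [0.4, 0.1, -0.9]
opening: 0.0572
```

```bash
python3 - <<'E'
from h import *
scraps("e");st()
E
```

```text
green 144 275 r 8.2 [0.4128 0.2911 0.012 ]
green 383 272 r 7.7 [ 0.434  -0.2531  0.012 ]
orange 408 288 r 7.7 [ 0.3991 -0.3093  0.012 ]
orange 409 260 r 7.8 [ 0.4617 -0.314   0.012 ]
orange 381 175 r 16.8 [ 0.6644 -0.2544  0.012 ]
[0.4127 0.013  0.1887] approach [-0.005 -0.147 -0.989] jaw [-0.752 -0.652  0.101] q [-0.    -0.394  2.193 -0.151  1.35   2.456] op 0.0568 F [ 1.1 -2.5  0.4] t 13.3
```

View pics/e_top.png

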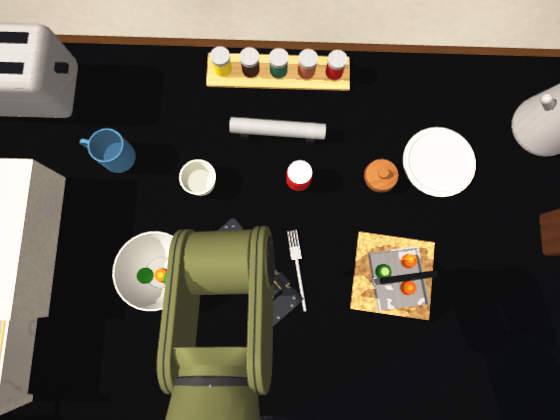

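Request:
servo_tool(
  motion=[
    [[0.3,0,-0.037,0,-0.055],[0.3,0,-0.037,0,-0.055],[0.3,0,-0.037,0,-0.055],[0.3,0,-0.037,0,-0.055],[0.3,0,-0.037,0,-0.055]],
  ],
)

```text
time: 13.72
ee_pos: [0.4125, -0.1776, 0.1961]
tool_rot: [-1.028, -1.398, 1.651]
contact_force: [0.6, 0.8, 0.3]
opening: 0.0666
```

Request:
servo_tool(
  motion=[
    [[0.3,0,-0.037,0,-0.055],[0.3,0,-0.037,0,-0.055],[0.3,0,-0.02,0,-0.055],[0.3,0,-0.005,0,-0.055],[0.3,0,0,0,-0.03]],
  ],
)

```text
time: 14.13
ee_pos: [0.4093, -0.2942, 0.2033]
tool_rot: [-1.18, -1.19, 1.447]
contact_force: [-0.6, -0.4, -0.2]
opening: 0.0669
```

```bash
python3 - <<'E'
from h import *
st()
E
```

```text
[ 0.4093 -0.2942  0.2033] approach [-0.065 -0.137 -0.988] jaw [-0.987 -0.136  0.083] q [-0.649 -0.197  2.016 -0.155  1.294  2.391] op 0.0669 F [-0.6 -0.4 -0.2] t 14.1333
```

Request:
servo_tool(
  motion=[
    [[0.3,0.005,0.005,-0.03,0.01],[0.3,0.003,0.004,-0.03,0.01],[0.3,0,0,-0.03,0.01],[0.5,0,0,-0.02,0],[0.5,0,0,-0.005,0]],
  ],
)

```text
time: 14.55
ee_pos: [0.4191, -0.2946, 0.0952]
tool_rot: [-1.193, -1.206, 1.462]
contact_force: [-0.2, 0.2, -1.5]
opening: 0.0583
```

```bash
python3 - <<'E'
from h import *
st();t=scraps("f");cv2.imwrite("pics/f2.png",cv2.resize(cams.get_image("scene")[120:240,160:320],(800,600)))
E
```

```text
[ 0.4191 -0.2946  0.0952] approach [-0.047 -0.15  -0.988] jaw [-0.986 -0.151  0.07 ] q [-0.637 -0.075  2.101 -0.17   1.071  2.425] op 0.0583 F [-0.2  0.2 -1.5] t 14.55
green 170 278 r 8.4 [0.4083 0.2319 0.012 ]
green 144 275 r 8.2 [0.4128 0.2911 0.012 ]
green 383 271 r 7.6 [ 0.4351 -0.2528  0.012 ]
orange 161 274 r 7.1 [0.4153 0.2532 0.012 ]
orange 381 175 r 17.0 [ 0.6647 -0.2539  0.012 ]
```

View pics/f2.png

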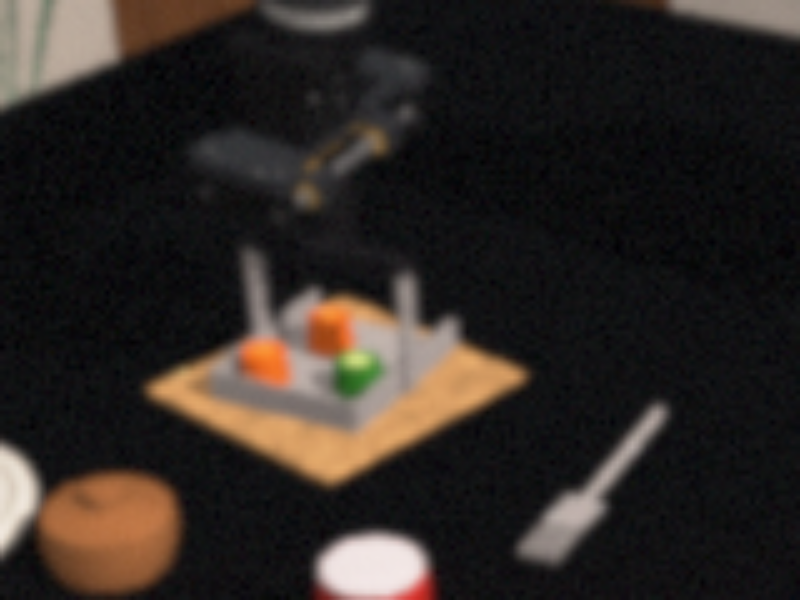

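Request:
servo_tool(
  motion=[
    [[0.6,0,0.009,-0.007,0],[1,0,0,-0.002,0],[1,0,0,-0.001,0],[1,-0.001,0,-0.001,0],[1,-0.001,0,-0.001,0]],
  ],
  grip_force=45,
)

```text
time: 15.07
ee_pos: [0.4215, -0.2885, 0.0921]
tool_rot: [-1.209, -1.208, 1.463]
contact_force: [-1.6, -0.7, 1.3]
opening: 0.0196
```

Request:
servo_tool(
  motion=[
    [[1,-0.001,0,-0.001,0],[1,0,0,0,0],[1,0,0,0,0],[1,0,0,0,0],[1,0,0,0.008,0]],
  ],
)

```text
time: 15.48
ee_pos: [0.42, -0.2877, 0.0987]
tool_rot: [-1.208, -1.209, 1.462]
contact_force: [-0.6, 1.0, -3.0]
opening: 0.014
```

```bash
python3 - <<'E'
from h import *
st()
E
```

```text
[ 0.42   -0.2877  0.0987] approach [-0.037 -0.157 -0.987] jaw [-0.987 -0.15   0.061] q [-0.626 -0.095  2.112 -0.171  1.067  2.439] op 0.014 F [-0.6  1.  -3. ] t 15.4833
```

Request:
servo_tool(
  motion=[
    [[1,0,0,0.015,0],[1,0,0,0.022,0],[1,0,0.005,0.025,0],[1,0,0.01,0.025,0],[1,0,0.016,0.015,0.01]],
  ],
)

```text
time: 15.9
ee_pos: [0.4139, -0.2542, 0.1977]
tool_rot: [-1.185, -1.209, 1.466]
contact_force: [1.0, -0.3, -3.0]
opening: 0.0142
```

Request:
servo_tool(
  motion=[
    [[1,0,0.022,0.005,0.03],[1,0,0.025,0,0.035],[1,0,0.025,0,0.04],[1,0,0.025,0,0.04],[1,0,0.025,0,0.04]],
  ],
)

```text
time: 16.32
ee_pos: [0.4135, -0.1303, 0.2086]
tool_rot: [-1.102, -1.35, 1.604]
contact_force: [0.9, 0.2, -2.5]
opening: 0.0138
```

```bash
python3 - <<'E'
from h import *
st()
E
```

```text
[ 0.4135 -0.1303  0.2086] approach [-0.018 -0.158 -0.987] jaw [-0.939 -0.337  0.071] q [-0.33  -0.382  2.152 -0.16   1.34   2.495] op 0.0138 F [ 0.9  0.2 -2.5] t 16.3167
```

Request:
servo_tool(
  motion=[
    [[1,0.001,0.026,0,0.04],[1,0.001,0.026,0,0.04],[1,0.001,0.026,0,0.04],[1,0.001,0.026,0,0.04],[1,0.001,0.026,0,0.04]],
  ],
)

```text
time: 16.73
ee_pos: [0.4145, 0.0057, 0.2072]
tool_rot: [-0.983, -1.502, 1.752]
contact_force: [1.5, -0.3, -3.7]
opening: 0.014
```

Request:
servo_tool(
  motion=[
    [[1,0.001,0.026,0,0.04],[1,0.001,0.026,0,0.04],[1,0.001,0.026,0,0.04],[1,0.001,0.026,0,0.04],[1,0.001,0.026,0,0.04]],
  ],
)

```text
time: 17.15
ee_pos: [0.4157, 0.1418, 0.2056]
tool_rot: [-0.846, -1.652, 1.898]
contact_force: [0.1, -0.5, -2.8]
opening: 0.0137
```

Request:
servo_tool(
  motion=[
    [[1,0.001,0.026,0,0.04],[1,0.001,0.024,0,0.04],[1,0.001,0.018,0,0.04],[1,0.001,0.012,0,0.03],[1,0,0.005,0,0]],
  ],
)

```text
time: 17.57
ee_pos: [0.4162, 0.2338, 0.2035]
tool_rot: [-0.723, -1.765, 2.009]
contact_force: [0.5, -0.9, -3.5]
opening: 0.0137
```

```bash
python3 - <<'E'
from h import *
st();o=shot("g");cv2.imwrite("pics/g2.png",cv2.hconcat([cv2.resize(o["scene"][120:300,280:480],(444,400)),cv2.resize(o["top"][180:380,60:238],(356,400))]))
E
```

```text
[0.4162 0.2338 0.2035] approach [ 0.058 -0.148 -0.987] jaw [-0.597 -0.798  0.084] q [ 0.49  -0.229  2.042 -0.162  1.349  2.736] op 0.0137 F [ 0.5 -0.9 -3.5] t 17.5667
```

View pics/g2.png

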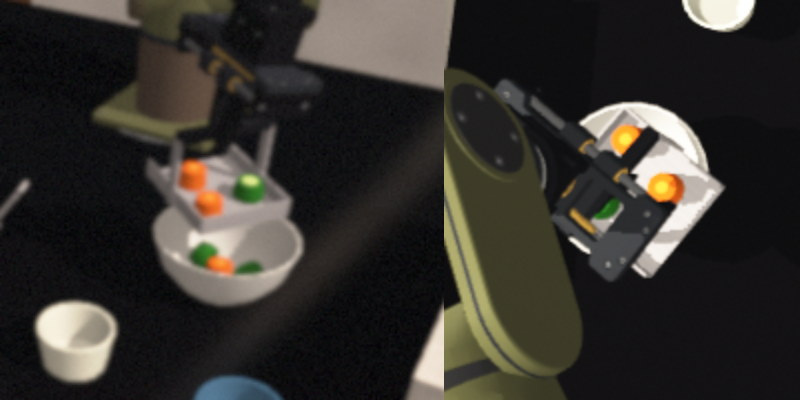

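Request:
servo_tool(
  motion=[
    [[1,0.003,0.01,0,0],[1,0.003,0.01,0,0],[1,0.003,0.01,0,0],[1,0,0,0,0],[1,0,0,0,0]],
  ],
)

```text
time: 18.08
ee_pos: [0.4265, 0.2631, 0.2031]
tool_rot: [-0.729, -1.757, 2.006]
contact_force: [-0.2, 0.0, -3.2]
opening: 0.0135
```

```bash
python3 - <<'E'
from h import *
st()
E
```

```text
[0.4265 0.2631 0.2031] approach [ 0.056 -0.15  -0.987] jaw [-0.603 -0.793  0.086] q [ 0.532 -0.165  1.989 -0.163  1.348  2.786] op 0.0135 F [-0.2  0.  -3.2] t 18.0833
```

Request:
servo_tool(
  motion=[
    [[1,0,0,0,0],[1,0,0,0,0],[1,0,0,0,0],[1,0,0,0,0],[1,0,0,0,0]],
  ],
)

```text
time: 18.5
ee_pos: [0.4266, 0.2621, 0.203]
tool_rot: [-0.73, -1.755, 2.006]
contact_force: [0.9, -0.4, -2.1]
opening: 0.0137
```

Request:
servo_tool(
  motion=[
    [[1,0,0,0,0],[1,0,0,0,0],[1,0,0,0,0],[1,0,0,0,0],[1,0,0,0,0]],
  ],
)

```text
time: 18.92
ee_pos: [0.4265, 0.2617, 0.2032]
tool_rot: [-0.73, -1.755, 2.006]
contact_force: [0.3, -0.3, -3.0]
opening: 0.0136
```

```bash
python3 - <<'E'
from h import *
st()
E
```

```text
[0.4265 0.2617 0.2032] approach [ 0.056 -0.151 -0.987] jaw [-0.605 -0.792  0.087] q [ 0.53  -0.166  1.99  -0.163  1.349  2.786] op 0.0136 F [ 0.3 -0.3 -3. ] t 18.9167
```

Request:
servo_tool(
  motion=[
    [[1,0.008,0.012,0,0.02],[1,0.009,0.015,0,0.02],[1,0.009,0.015,0,0.02],[1,0.008,0.012,-0.01,0],[1,0.001,0.003,-0.015,0]],
  ],
)

```text
time: 19.33
ee_pos: [0.4646, 0.3214, 0.1819]
tool_rot: [-0.691, -1.806, 2.041]
contact_force: [-0.6, -0.2, -2.6]
opening: 0.0132
```

```bash
python3 - <<'E'
from h import *
st()
E
```

```text
[0.4646 0.3214 0.1819] approach [ 0.072 -0.144 -0.987] jaw [-0.555 -0.828  0.08 ] q [ 0.588 -0.006  1.878 -0.166  1.294  2.792] op 0.0132 F [-0.6 -0.2 -2.6] t 19.3333
```

Request:
servo_tool(
  motion=[
    [[1,-0.002,-0.003,-0.01,0],[1,0,0,-0.004,0],[1,0,0,-0.003,0]],
  ],
)

```text
time: 19.58
ee_pos: [0.4624, 0.3189, 0.1621]
tool_rot: [-0.689, -1.805, 2.043]
contact_force: [2.1, 3.4, 6.2]
opening: 0.0137
```

Request:
servo_tool(
  motion=[
    [[1,0,0,-0.003,0],[1,0,0,0,0]],
  ],
)

```text
time: 19.75
ee_pos: [0.4639, 0.3198, 0.1621]
tool_rot: [-0.694, -1.811, 2.039]
contact_force: [-0.4, -0.4, 0.3]
opening: 0.0137
```

Request:
servo_tool(
  motion=[
    [[1,0,0,-0.002,0],[1,0,0,0,0]],
  ],
)

```text
time: 19.92
ee_pos: [0.4643, 0.3196, 0.1622]
tool_rot: [-0.696, -1.812, 2.038]
contact_force: [-1.5, -0.8, 0.4]
opening: 0.0138
```

```bash
python3 - <<'E'
from h import *
st()
E
```

```text
[0.4643 0.3196 0.1622] approach [ 0.078 -0.14  -0.987] jaw [-0.555 -0.828  0.074] q [ 0.586  0.005  1.901 -0.168  1.253  2.796] op 0.0138 F [-1.5 -0.8  0.4] t 19.9167
```

Request:
servo_tool(
  motion=[
    [[0.85,0,0,0,0],[0.76,0,0,0,0],[0.76,0,0,-0.001,0]],
  ],
)

```text
time: 20.17
ee_pos: [0.4642, 0.3187, 0.162]
tool_rot: [-0.697, -1.811, 2.039]
contact_force: [0.1, 0.6, -0.1]
opening: 0.0207
```

```bash
python3 - <<'E'
from h import *
st();o=shot("i");cv2.imwrite("pics/i2.png",cv2.hconcat([cv2.resize(o["scene"][120:300,280:480],(444,400)),cv2.resize(o["top"][180:380,60:238],(356,400))]))
E
```

```text
[0.4642 0.3187 0.162 ] approach [ 0.078 -0.141 -0.987] jaw [-0.556 -0.828  0.074] q [ 0.585  0.004  1.903 -0.17   1.252  2.796] op 0.0207 F [ 0.1  0.6 -0.1] t 20.1667
```

View pics/i2.png

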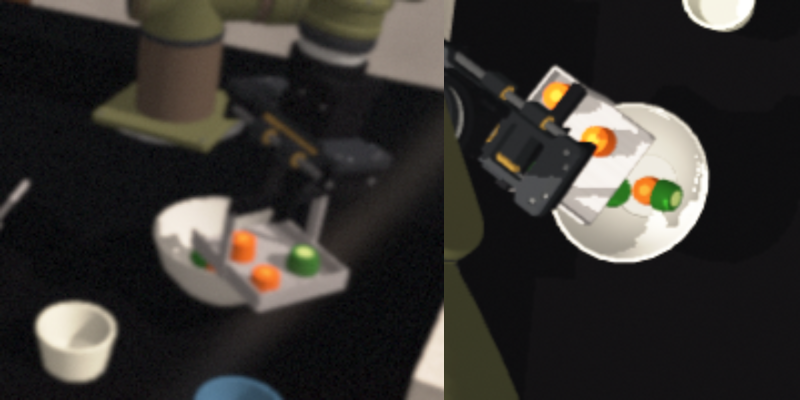

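Request:
servo_tool(
  motion=[
    [[0.76,-0.004,-0.005,-0.001,0],[0.76,-0.004,-0.005,-0.001,0],[0.76,-0.004,-0.005,-0.001,0],[0.76,-0.004,-0.005,-0.001,0],[0.76,-0.004,-0.005,-0.001,0]],
  ],
)

```text
time: 20.68
ee_pos: [0.4428, 0.2921, 0.1558]
tool_rot: [-0.697, -1.812, 2.039]
contact_force: [0.6, 0.1, 0.5]
opening: 0.0229
```

```bash
python3 - <<'E'
from h import *
st();o=shot("j");cv2.imwrite("pics/j2.png",cv2.hconcat([cv2.resize(o["scene"][120:300,280:480],(444,400)),cv2.resize(o["top"][180:380,60:238],(356,400))]))
E
```

```text
[0.4428 0.2921 0.1558] approach [ 0.078 -0.141 -0.987] jaw [-0.555 -0.828  0.074] q [ 0.565 -0.065  1.981 -0.171  1.24   2.778] op 0.0229 F [0.6 0.1 0.5] t 20.6833
```

View pics/j2.png

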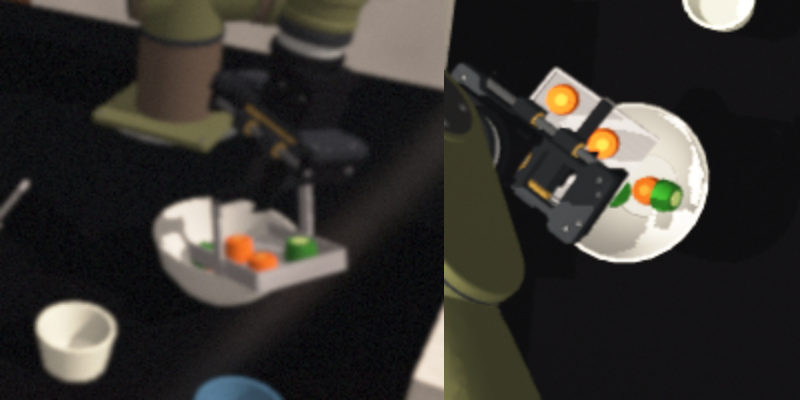

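Request:
servo_tool(
  motion=[
    [[0.76,-0.004,-0.005,0,0],[0.76,-0.003,-0.004,0,0],[0.76,-0.002,-0.003,0,0],[0.76,-0.001,-0.001,0,0],[0.76,-0.001,-0.001,0,0]],
  ],
)

```text
time: 21.2
ee_pos: [0.4301, 0.276, 0.1555]
tool_rot: [-0.696, -1.81, 2.039]
contact_force: [-0.1, -0.2, -0.0]
opening: 0.0229
```

```bash
python3 - <<'E'
from h import *
st();o=shot("k");cv2.imwrite("pics/k2.png",cv2.hconcat([cv2.resize(o["scene"][120:300,280:480],(444,400)),cv2.resize(o["top"][180:380,60:238],(356,400))]))
E
```

```text
[0.4301 0.276  0.1555] approach [ 0.077 -0.141 -0.987] jaw [-0.556 -0.828  0.075] q [ 0.552 -0.111  2.024 -0.171  1.242  2.765] op 0.0229 F [-0.1 -0.2 -0. ] t 21.2
```

View pics/k2.png

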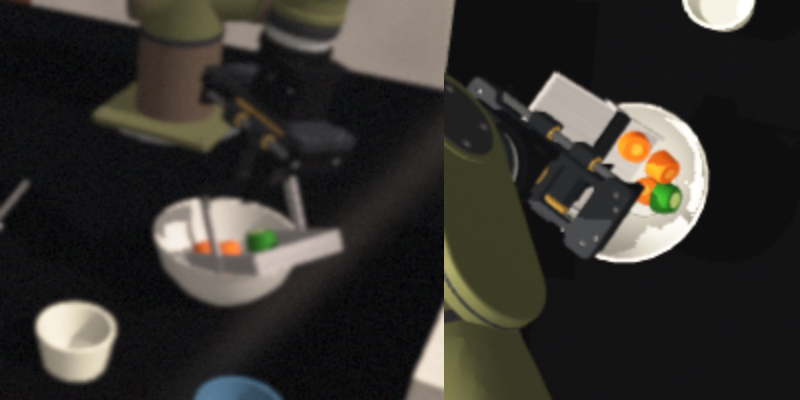

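Request:
servo_tool(
  motion=[
    [[0.76,-0.003,-0.004,0,0],[0.76,-0.003,-0.004,0,0],[0.76,-0.002,-0.003,0,0],[0.76,-0.001,0,0,0],[0.76,-0.001,0,0,0]],
  ],
)

```text
time: 21.72
ee_pos: [0.4193, 0.264, 0.1554]
tool_rot: [-0.696, -1.81, 2.04]
contact_force: [0.2, -0.6, 0.1]
opening: 0.0225
```

```bash
python3 - <<'E'
from h import *
st();o=shot("l");a,b=o["scene"],cv2.imread("pics/k_scene.png")
for n in("scene","top"):
  for tag in "kl":
    h=cv2.cvtColor(cv2.imread(f"pics/{tag}_{n}.png"),cv2.COLOR_BGR2HSV)
    x0,x1,y0,y1=(340,440,190,270) if n=="scene" else (90,200,220,320)
    for c,lo,hi in(("g",(40,100,40),(80,255,255)),("o",(3,170,90),(18,255,255))):
        k,_=cv2.findContours(cv2.inRange(h[y0:y1,x0:x1],lo,hi),0,1)
        print(n,tag,c,[(cv2.boundingRect(i)[0]+x0,cv2.boundingRect(i)[1]+y0)+cv2.boundingRect(i)[2:] for i in k if cv2.contourArea(i)>8])
cv2.imwrite("pics/l2.png",cv2.hconcat([cv2.resize(o["scene"][170:270,335:435],(400,400),interpolation=2),cv2.resize(o["top"][200:320,90:210],(400,400),interpolation=2)]))
E
```

```text
[0.4193 0.264  0.1554] approach [ 0.077 -0.142 -0.987] jaw [-0.556 -0.828  0.076] q [ 0.543 -0.148  2.057 -0.171  1.244  2.756] op 0.0225 F [ 0.2 -0.6  0.1] t 21.7167
scene k g [(392, 224, 13, 9)]
scene k o [(368, 230, 6, 3), (380, 229, 7, 5)]
scene l g [(387, 239, 10, 4)]
scene l o [(358, 228, 13, 9)]
top k g [(163, 272, 15, 15)]
top k o [(156, 255, 21, 27), (147, 246, 16, 15)]
top l g [(156, 287, 7, 9), (163, 271, 15, 16)]
top l o [(153, 256, 33, 22)]
```

View pics/l2.png

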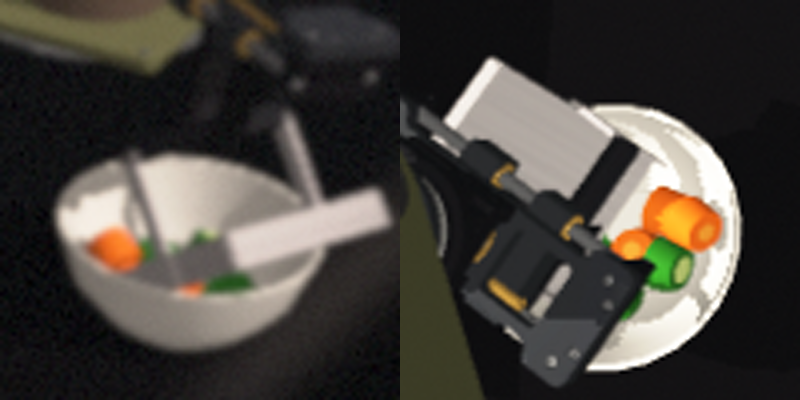

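Request:
servo_tool(
  motion=[
    [[0.76,0.004,0.005,0,0],[0.76,0.004,0.005,0,0],[0.76,0.004,0.005,0,0],[0.76,0.003,0.003,0,0],[0.76,0,0,0,0]],
  ],
)

```text
time: 22.23
ee_pos: [0.4366, 0.2849, 0.1558]
tool_rot: [-0.697, -1.812, 2.039]
contact_force: [0.4, -0.1, 0.3]
opening: 0.0225
```

Request:
servo_tool(
  motion=[
    [[0.76,0,0,0,0],[0.76,0.004,0.005,0.001,0],[0.76,0.004,0.005,0.001,0],[0.76,0.004,0.005,0.001,0],[0.76,0.004,0.005,0.001,0]],
  ],
)

```text
time: 22.65
ee_pos: [0.4537, 0.3067, 0.1595]
tool_rot: [-0.696, -1.811, 2.039]
contact_force: [-0.7, 0.1, -0.3]
opening: 0.0228
```

```bash
python3 - <<'E'
from h import *
st();shot("m")
E
```

```text
[0.4537 0.3067 0.1595] approach [ 0.077 -0.141 -0.987] jaw [-0.555 -0.828  0.075] q [ 0.577 -0.029  1.939 -0.169  1.248  2.788] op 0.0228 F [-0.7  0.1 -0.3] t 22.65
```

Request:
servo_tool(
  motion=[
    [[0.9,0.002,0.003,0.001,0],[1,0,0,0,0],[1,0,0,0,0],[1,0,0,0.005,0],[1,0,0,0.015,0]],
  ],
  grip_force=45,
)

```text
time: 23.17
ee_pos: [0.4539, 0.3091, 0.1773]
tool_rot: [-0.689, -1.805, 2.043]
contact_force: [-0.2, -0.9, -2.1]
opening: 0.0138
```

Request:
servo_tool(
  motion=[
    [[1,0.005,0.006,0.01,0],[1,0.005,0.006,0,0],[1,0,0,0,0]],
  ],
)

```text
time: 23.42
ee_pos: [0.4646, 0.3217, 0.1894]
tool_rot: [-0.69, -1.806, 2.042]
contact_force: [-0.2, -0.4, -3.1]
opening: 0.0138
```

```bash
python3 - <<'E'
from h import *
st();o=shot("n")
h=cv2.cvtColor(o["top"],cv2.COLOR_BGR2HSV)[220:320,100:205]
for c,lo,hi in(("g",(40,100,40),(80,255,255)),("o",(3,170,90),(18,255,255))):
    k,_=cv2.findContours(cv2.inRange(h,lo,hi),0,1)
    print(c,[(np.array(cv2.boundingRect(i))+[100,220,0,0]).tolist() for i in k if cv2.contourArea(i)>8])
E
```

```text
[0.4646 0.3217 0.1894] approach [ 0.072 -0.144 -0.987] jaw [-0.555 -0.828  0.08 ] q [ 0.588 -0.012  1.87  -0.166  1.307  2.789] op 0.0138 F [-0.2 -0.4 -3.1] t 23.4167
g [[137, 268, 41, 29]]
o [[153, 256, 33, 26]]
```

Request:
servo_tool(
  motion=[
    [[1,0.005,0.007,-0.01,0],[1,0,0,-0.01,0],[1,0,0,-0.004,0],[1,0,0,-0.003,0],[1,0,0,-0.002,0]],
  ],
)

```text
time: 23.93
ee_pos: [0.4703, 0.3292, 0.1594]
tool_rot: [-0.693, -1.809, 2.04]
contact_force: [0.3, 2.8, 5.9]
opening: 0.0139
```

Request:
servo_tool(
  motion=[
    [[0.85,0,0,0,0],[0.76,0,0,0,0],[0.76,0,0,0,0],[0.76,-0.003,-0.004,0,0],[0.76,-0.004,-0.005,0,0]],
  ],
)

```text
time: 24.35
ee_pos: [0.4637, 0.3198, 0.1612]
tool_rot: [-0.695, -1.81, 2.04]
contact_force: [-0.7, 0.5, 0.8]
opening: 0.0224
```

```bash
python3 - <<'E'
from h import *
st();o=shot("o")
E
```

```text
[0.4637 0.3198 0.1612] approach [ 0.076 -0.142 -0.987] jaw [-0.555 -0.828  0.076] q [ 0.587  0.006  1.902 -0.169  1.253  2.797] op 0.0224 F [-0.7  0.5  0.8] t 24.35
```

Request:
servo_tool(
  motion=[
    [[0.76,-0.003,-0.005,-0.001,0],[0.76,-0.003,-0.005,-0.001,0],[0.76,-0.003,-0.005,-0.001,0],[0.76,-0.003,-0.005,-0.001,0],[0.76,-0.003,-0.005,-0.001,0]],
  ],
)

```text
time: 24.87
ee_pos: [0.4472, 0.2925, 0.156]
tool_rot: [-0.696, -1.812, 2.039]
contact_force: [0.6, -0.1, -0.6]
opening: 0.023
```

Request:
servo_tool(
  motion=[
    [[0.76,-0.002,-0.002,0,0],[0.76,-0.001,-0.002,0,0],[0.76,-0.001,-0.002,0,0],[0.76,-0.001,-0.002,0,0],[0.76,0,-0.001,0,0]],
  ],
)

```text
time: 25.28
ee_pos: [0.4401, 0.2808, 0.155]
tool_rot: [-0.694, -1.809, 2.04]
contact_force: [0.1, 1.5, -0.6]
opening: 0.0229
```

```bash
python3 - <<'E'
from h import *
st();o=shot("p");cv2.imwrite("pics/p2.png",cv2.hconcat([cv2.resize(o["scene"][160:270,335:445],(400,400),interpolation=2),cv2.resize(o["top"][200:320,90:210],(400,400),interpolation=2)]))
E
```

```text
[0.4401 0.2808 0.155 ] approach [ 0.075 -0.142 -0.987] jaw [-0.556 -0.828  0.077] q [ 0.55  -0.083  2.    -0.17   1.24   2.763] op 0.0229 F [ 0.1  1.5 -0.6] t 25.2833
```

View pics/p2.png

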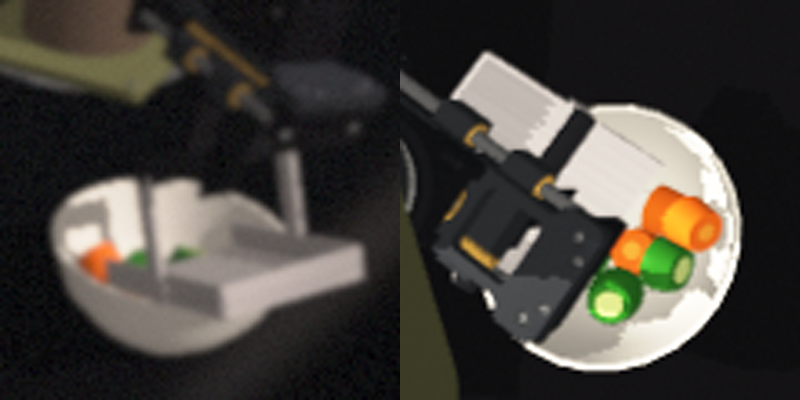

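```bash
python3 - <<'E'
from h import *
def tri(a,b):
    A=[];r=[]
    for n,(u,v) in(("top",a),("scene",b)):
        p=P[n];M=np.array(p["intrinsics"])@np.c_[p["R"],p["t"]]
        A+= [u*M[2]-M[0],v*M[2]-M[1]]
    V=np.linalg.svd(np.array(A))[2][-1];return V[:3]/V[3]
b=tri((116.1,215.6),(396,239.8));u=np.array([.556,.828]);v=np.array([-.828,.556])
d=b[:2]-[.42,.257];print("back corner",b.round(4),"u",d@u,"v",d@v)
# bar near end (-v side): top crop (590,115)
for t in(.3,.35,.4,.45,.5):
    # bar centre at tcp; predicted back corner
    bar=np.array([.4401-.42,.2808-.257])@u; 
    x,z=65,22-88
    print(t,"pred u",bar+(x*np.cos(t)-z*np.sin(t))/1e3,"z-bar",(x*np.sin(t)+z*np.cos(t)),"mouth u",bar*1e3+(-65*np.cos(t)+84*np.sin(t)),"mouth dz",-65*np.sin(t)-84*np.cos(t))
E
```

```text
back corner [0.5286 0.3293 0.1192] u 0.1202355349028924 v -0.0496812310675684
0.3 pred u 0.1124832054328128 z-bar -43.843394849302925 mouth u -6.3911744336118765 mouth dz -99.45707851953797
0.35 pred u 0.11457248162713941 z-bar -39.71024156332267 mouth u -1.3738105088217232 mouth dz -101.19566536378416
0.4 pred u 0.11645257520255847 z-bar -35.47783335412814 mouth u 3.724176143739104 mouth dz -102.68131574630463
0.45 pred u 0.11811878690426518 z-bar -31.156749038046705 mouth u 8.890043212419332 mouth dz -103.91031631485484
0.5 pred u 0.11956695207075162 z-bar -26.757789075491402 mouth u 14.110878719878823 mouth dz -104.8795952080645
```

Request:
servo_tool(
  motion=[
    [[0.76,-0.001,-0.001,0,0],[0.76,0,0,0,0],[0.76,-0.001,-0.001,0,0],[0.76,0,0,0,0],[0.76,0,0,0,0]],
  ],
)

```text
time: 25.8
ee_pos: [0.4385, 0.2792, 0.1552]
tool_rot: [-0.695, -1.809, 2.04]
contact_force: [-0.3, -0.2, -0.0]
opening: 0.0231
```

Request:
servo_tool(
  motion=[
    [[0.76,-0.001,-0.001,0,0],[0.76,0,0,0,0],[0.76,-0.001,-0.001,0,0],[0.76,0,0,0,0],[0.76,0,0,0,0]],
  ],
)

```text
time: 26.22
ee_pos: [0.4363, 0.277, 0.1551]
tool_rot: [-0.694, -1.809, 2.04]
contact_force: [-0.0, 0.0, 0.4]
opening: 0.0225
```

Request:
servo_tool(
  motion=[
    [[0.76,-0.001,-0.001,0,0],[0.76,0,0,0,0],[0.76,-0.001,-0.001,0,0],[0.76,0,0,0,0],[0.76,0,0,0,0]],
  ],
)

```text
time: 26.63
ee_pos: [0.434, 0.2748, 0.1551]
tool_rot: [-0.694, -1.809, 2.04]
contact_force: [-0.1, -0.3, -0.5]
opening: 0.0225
```

```bash
python3 - <<'E'
from h import *
st();o=shot("r")
a=cv2.imread("pics/p_scene.png");
# back wall right end / near corner comparison at zoom, report bright silhouettes in scene right part
for tag in "pr":
    s=cv2.cvtColor(cv2.imread(f"pics/{tag}_scene.png"),cv2.COLOR_BGR2GRAY);t=cv2.cvtColor(cv2.imread(f"pics/{tag}_top.png"),cv2.COLOR_BGR2GRAY)
    m=(t[205:235,100:150]>90);ys,xs=np.nonzero(m);i=np.argmin(ys);print(tag,"top corner",xs[i]+100,ys[i]+205)
    m=(s[205:260,395:450]>70);ys,xs=np.nonzero(m);i=np.argmax(xs);print("scene right",xs[i]+395,ys[i]+205)
    c=[(s[190:260,x]>70).nonzero()[0]+190 for x in (398,405,415,425)];print([ (k.min(),k.max()) if len(k) else None for k in c])
E
```

```text
[0.434  0.2748 0.1551] approach [ 0.075 -0.142 -0.987] jaw [-0.555 -0.828  0.077] q [ 0.546 -0.104  2.018 -0.171  1.241  2.759] op 0.0225 F [-0.1 -0.3 -0.5] t 26.6333
p top corner 116 215
scene right 435 229
[(np.int64(213), np.int64(253)), (np.int64(215), np.int64(249)), (np.int64(201), np.int64(243)), (np.int64(226), np.int64(239))]
r top corner 114 216
scene right 435 231
[(np.int64(212), np.int64(253)), (np.int64(215), np.int64(249)), (np.int64(207), np.int64(239)), (np.int64(224), np.int64(236))]
```

Request:
servo_tool(
  motion=[
    [[0.76,0.003,0.005,0,0],[0.76,0.004,0.005,0,0],[0.76,0.003,0.005,0.001,0],[0.76,0.004,0.005,0.001,0],[0.76,0.003,0.005,0.001,0]],
  ],
)

```text
time: 27.15
ee_pos: [0.4525, 0.3019, 0.1582]
tool_rot: [-0.695, -1.809, 2.039]
contact_force: [-0.4, -0.1, -1.1]
opening: 0.0229
```

Request:
servo_tool(
  motion=[
    [[0.76,0.004,0.005,0.001,0],[0.76,0.003,0.005,0.001,0],[0.9,0.002,0.003,0,0],[1,0,0,0,0],[1,0,0,0,0]],
  ],
)

```text
time: 27.57
ee_pos: [0.4635, 0.3181, 0.1605]
tool_rot: [-0.694, -1.81, 2.041]
contact_force: [0.2, -0.6, -0.4]
opening: 0.0138
```

Request:
servo_tool(
  motion=[
    [[1,0,0,0.004,0],[1,0,0,0.015,0],[1,0.004,0.005,0.01,0],[1,0.004,0.006,0,0],[1,0,0,0,0]],
  ],
)

```text
time: 27.98
ee_pos: [0.4697, 0.3283, 0.1874]
tool_rot: [-0.689, -1.804, 2.043]
contact_force: [-0.1, 0.4, -3.2]
opening: 0.0139
```

```bash
python3 - <<'E'
from h import *
st()
o=ctrl.get_obs();d=o["ee_pos"][:2]-[.42,.257];print("u",d@[.555,.828],"v",d@[-.828,.555])
E
```

```text
[0.4697 0.3283 0.1874] approach [ 0.07  -0.144 -0.987] jaw [-0.555 -0.828  0.082] q [ 0.593  0.009  1.853 -0.165  1.306  2.794] op 0.0139 F [-0.1  0.4 -3.2] t 27.9833
u 0.08662384715802857 v -0.0016115689600269614
```

Request:
servo_tool(
  motion=[
    [[1,0.005,0.008,-0.01,0],[1,0,0,-0.01,0],[1,0,0,-0.003,0],[1,0,0,-0.003,0],[0.85,0,0,0,0]],
  ],
)

```text
time: 28.4
ee_pos: [0.4744, 0.3363, 0.1583]
tool_rot: [-0.687, -1.801, 2.045]
contact_force: [0.2, 0.4, 0.2]
opening: 0.0146
```

Request:
servo_tool(
  motion=[
    [[0.76,0,0,0,0],[0.76,-0.003,-0.005,0,0],[0.76,-0.004,-0.005,0,0],[0.76,-0.003,-0.005,0,0],[0.76,-0.004,-0.005,-0.001,0]],
  ],
)

```text
time: 28.82
ee_pos: [0.4615, 0.3158, 0.1608]
tool_rot: [-0.692, -1.808, 2.041]
contact_force: [1.8, 0.9, 0.2]
opening: 0.0225
```

Request:
servo_tool(
  motion=[
    [[0.76,-0.003,-0.005,-0.001,0],[0.76,-0.004,-0.005,-0.001,0],[0.76,-0.003,-0.004,-0.001,0],[0.76,-0.002,-0.003,0,0],[0.76,-0.001,-0.002,0,0]],
  ],
)

```text
time: 29.23
ee_pos: [0.4462, 0.2935, 0.1585]
tool_rot: [-0.694, -1.808, 2.04]
contact_force: [0.1, 0.5, -0.7]
opening: 0.0226
```

Request:
servo_tool(
  motion=[
    [[0.76,-0.001,-0.001,0,0],[0.76,-0.001,-0.001,0,0],[0.76,-0.001,-0.001,0,0],[0.76,-0.001,-0.001,0,0],[0.76,0,0,0,0]],
  ],
)

```text
time: 29.65
ee_pos: [0.4412, 0.2885, 0.1579]
tool_rot: [-0.693, -1.806, 2.041]
contact_force: [0.2, 0.3, 1.0]
opening: 0.0225
```

```bash
python3 - <<'E'
from h import *
st();o=shot("s")
q=ctrl.get_obs();d=q["ee_pos"][:2]-[.42,.257];print("u",d@[.555,.828])
cv2.imwrite("pics/s2.png",cv2.hconcat([cv2.resize(o["scene"][160:270,335:445],(400,400),interpolation=2),cv2.resize(o["top"][200:320,90:210],(400,400),interpolation=2)]))
for tag in "s":
    s=cv2.cvtColor(o["scene"],cv2.COLOR_BGR2GRAY);t=cv2.cvtColor(o["top"],cv2.COLOR_BGR2GRAY)
    m=(t[205:235,90:150]>90);ys,xs=np.nonzero(m);i=np.argmin(ys);print("top corner",xs[i]+90,ys[i]+205)
    m=(s[205:260,395:460]>70);ys,xs=np.nonzero(m);i=np.argmax(xs);print("scene right",xs[i]+395,ys[i]+205)
E
```

```text
[0.4412 0.2885 0.1579] approach [ 0.073 -0.143 -0.987] jaw [-0.556 -0.828  0.079] q [ 0.561 -0.072  1.984 -0.17   1.249  2.773] op 0.0225 F [0.2 0.3 1. ] t 29.65
u 0.038032332610790406
top corner 112 215
scene right 437 230
```

Request:
servo_tool(
  motion=[
    [[0.76,0.003,0.005,0,0],[0.76,0.004,0.005,0,0],[0.76,0.003,0.005,0.001,0],[0.76,0.004,0.005,0.001,0],[0.76,0.003,0.005,0.001,0]],
  ],
)

```text
time: 30.17
ee_pos: [0.4598, 0.3159, 0.1609]
tool_rot: [-0.693, -1.807, 2.041]
contact_force: [0.0, -0.3, 0.1]
opening: 0.0225
```

Request:
servo_tool(
  motion=[
    [[0.76,0.004,0.005,0,0],[0.76,0.003,0.005,0,0],[0.9,0.002,0.003,0,0],[1,0,0,0,0],[1,0,0,0,0]],
  ],
)

```text
time: 30.58
ee_pos: [0.4708, 0.3321, 0.161]
tool_rot: [-0.692, -1.807, 2.042]
contact_force: [-0.5, -0.4, 1.1]
opening: 0.0139
```

Request:
servo_tool(
  motion=[
    [[1,0,0,0.004,0],[1,0,0,0.015,0],[1,0,0,0.02,0],[1,0,0,0.015,0],[1,0,0,0,0]],
  ],
)

```text
time: 31.0
ee_pos: [0.4673, 0.3295, 0.2118]
tool_rot: [-0.683, -1.796, 2.047]
contact_force: [0.1, 0.1, -1.9]
opening: 0.0134
```

```bash
python3 - <<'E'
from h import *
st();o=shot("t")
t=cv2.cvtColor(o["top"],cv2.COLOR_BGR2HSV)
h=t[220:320,100:205]
for c,lo,hi in(("g",(40,100,40),(80,255,255)),("o",(3,170,90),(18,255,255))):
    k,_=cv2.findContours(cv2.inRange(h,lo,hi),0,1)
    print(c,[(np.array(cv2.boundingRect(i))+[100,220,0,0]).tolist() for i in k if cv2.contourArea(i)>8])
E
```

```text
[0.4673 0.3295 0.2118] approach [ 0.064 -0.149 -0.987] jaw [-0.555 -0.827  0.089] q [ 0.597 -0.008  1.828 -0.163  1.356  2.79 ] op 0.0134 F [ 0.1  0.1 -1.9] t 31.0
g [[137, 268, 41, 29]]
o [[155, 256, 31, 26]]
```

Request:
servo_tool(
  motion=[
    [[1,-0.002,-0.015,0.003,-0.03],[1,-0.002,-0.03,0,-0.05],[1,-0.002,-0.037,0,-0.05],[1,-0.002,-0.037,0,-0.05],[1,-0.002,-0.037,0,-0.05]],
  ],
)

```text
time: 31.52
ee_pos: [0.4509, 0.1694, 0.2042]
tool_rot: [-0.836, -1.619, 1.898]
contact_force: [-0.0, -0.2, -3.9]
opening: 0.0139
```

Request:
servo_tool(
  motion=[
    [[1,-0.002,-0.037,0,-0.05],[1,-0.002,-0.037,0,-0.05],[1,-0.002,-0.037,0,-0.05],[1,-0.002,-0.037,0,-0.05],[1,-0.002,-0.037,0,-0.05]],
  ],
)

```text
time: 31.93
ee_pos: [0.432, -0.0267, 0.1964]
tool_rot: [-0.988, -1.42, 1.715]
contact_force: [1.0, -0.5, -2.8]
opening: 0.0137
```

Request:
servo_tool(
  motion=[
    [[1,-0.002,-0.037,0,-0.05],[1,-0.002,-0.037,0,-0.05],[1,-0.002,-0.037,0,-0.05],[1,-0.002,-0.037,0,-0.05],[1,-0.002,-0.037,0,-0.05]],
  ],
)

```text
time: 32.35
ee_pos: [0.4118, -0.221, 0.1894]
tool_rot: [-1.114, -1.22, 1.517]
contact_force: [0.9, 0.1, -1.9]
opening: 0.0139
```

```bash
python3 - <<'E'
from h import *
st()
E
```

```text
[ 0.4118 -0.221   0.1894] approach [-0.091 -0.143 -0.986] jaw [-0.971 -0.208  0.12 ] q [-0.508 -0.247  2.082 -0.175  1.32   2.46 ] op 0.0139 F [ 0.9  0.1 -1.9] t 32.35
```

Request:
servo_tool(
  motion=[
    [[1,0.006,-0.025,-0.01,0],[1,0.008,-0.025,-0.025,0],[1,0.006,-0.005,-0.025,0],[1,0,0,-0.015,0],[1,0,0,-0.005,0]],
  ],
)

```text
time: 32.77
ee_pos: [0.4243, -0.2876, 0.1039]
tool_rot: [-1.122, -1.201, 1.504]
contact_force: [-0.5, 0.3, -2.3]
opening: 0.0136
```

```bash
python3 - <<'E'
from h import *
st()
E
```

```text
[ 0.4243 -0.2876  0.1039] approach [-0.097 -0.143 -0.985] jaw [-0.975 -0.188  0.123] q [-0.608 -0.054  2.066 -0.192  1.135  2.418] op 0.0136 F [-0.5  0.3 -2.3] t 32.7667
```

Request:
servo_tool(
  motion=[
    [[1,0.01,0.01,0,0],[1,0,0,-0.004,0],[1,0,0,-0.003,0],[1,0,0,0,0]],
  ],
  grip_force=10,
)

```text
time: 33.1
ee_pos: [0.4298, -0.2777, 0.0939]
tool_rot: [-1.116, -1.195, 1.504]
contact_force: [0.8, -0.1, -1.0]
opening: 0.0148
```

Request:
servo_tool(
  motion=[
    [[0.9,0,0,-0.003,0],[0.8,0,0,-0.002,0],[0.7,0,0,0,0],[0.5,0,0,0,0],[0.5,0,0,0,0]],
  ],
)

```text
time: 33.52
ee_pos: [0.4305, -0.2785, 0.0912]
tool_rot: [-1.121, -1.196, 1.505]
contact_force: [-0.0, 0.1, 0.6]
opening: 0.034
```

Request:
servo_tool(
  motion=[
    [[0.4,0,0,0,0],[0.4,0,0,0,0],[0.4,0,0,0.02,0],[0.4,0,0,0.035,0],[0.4,0,0,0.035,0]],
  ],
)

```text
time: 33.93
ee_pos: [0.425, -0.2744, 0.1738]
tool_rot: [-1.1, -1.193, 1.502]
contact_force: [0.9, -0.8, 0.7]
opening: 0.0568
```

Request:
servo_tool(
  motion=[
    [[0.4,-0.01,0.04,0.02,0],[0.4,-0.01,0.04,0.02,0],[0.4,-0.01,0.04,0,0],[0.4,-0.01,0.04,0,0],[0.4,-0.01,0.04,0,0]],
  ],
)

```text
time: 34.35
ee_pos: [0.38, -0.0835, 0.2237]
tool_rot: [-1.129, -1.191, 1.493]
contact_force: [1.2, 0.1, 0.0]
opening: 0.057
```

```bash
python3 - <<'E'
from h import *
st();t=scraps("v");s=cams.get_image("scene");cv2.imwrite("pics/v_scene.png",s)
cv2.imwrite("pics/v2.png",cv2.vconcat([cv2.hconcat([cv2.resize(t[220:330,340:450],(300,300),interpolation=2),cv2.resize(t[220:330,95:205],(300,300),interpolation=2)]),cv2.hconcat([cv2.resize(s[150:230,180:280],(300,300),interpolation=2),cv2.resize(s[190:280,330:430],(300,300),interpolation=2)])]))
a=cv2.imread("pics/a_top.png");d=cv2.absdiff(a,t).max(2)
for n,(x,y) in dict(ram=(198,178),salt=(381,175),tin=(299,176),fork=(297,265),pin=(278,128),lid=(439,162),mug=(110,150)).items(): print(n,int((d[y-25:y+25,x-25:x+25]>60).sum()))
E
```

```text
[ 0.38   -0.0835  0.2237] approach [-0.099 -0.141 -0.985] jaw [-0.977 -0.173  0.123] q [-0.241 -0.44   2.168 -0.162  1.478  2.738] op 0.057 F [1.2 0.1 0. ] t 34.35
green 157 277 r 20.2 [0.4091 0.2628 0.012 ]
orange 169 271 r 17.1 [0.4232 0.2363 0.012 ]
orange 381 175 r 16.9 [ 0.6649 -0.254   0.012 ]
ram 16
salt 12
tin 0
fork 2388
pin 0
lid 0
mug 0
```

View pics/v2.png

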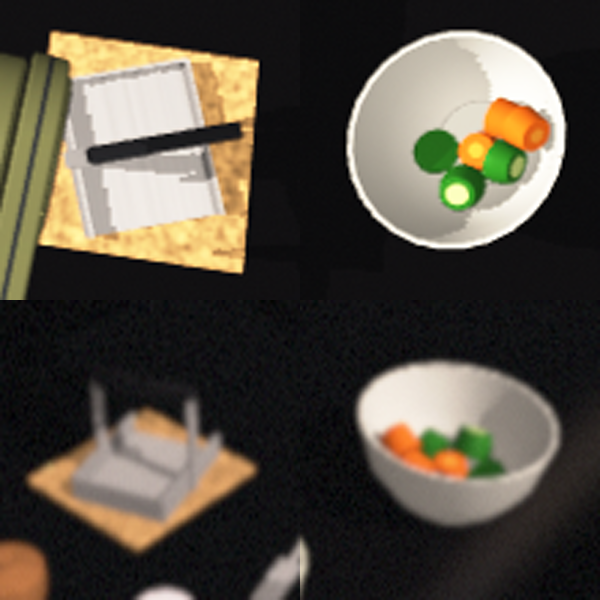

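```bash
python3 - <<'E'
from h import *
print(ctrl.close_job())
E
```

```text
the job is handed in; nothing more can be done
None
```

I handed the job in at about 34 s of the 72 s allowed. All six scraps are in the bowl, and the tray is empty and upright on its mat.

- **Strays:** I picked the three strays up one by one and dropped them in. The first close on the carrot missed because I lifted before the fingers had shut. The carrot had not moved, and the second try held.
- **Tipping:** The moves allow only a turn about the vertical, so I could not tip the tray with the wrist. I carried it by its bar, rested its floor on the bowl rim with the mouth inside, loosened the fingers round the bar and pushed the bar sideways. It tipped and all three pieces slid out. I then tipped the empty tray twice more, set a little further out each time, so that the mouth stayed higher while it was tilted.
- **Last checks:** The last pictures show six pieces inside the bowl, below the rim. The bowl is upright and within about 2 mm of where it started, and the tray stands near the middle of the mat. The gripper was clear of everything. The ramekin, salt pot, tin, rolling pin, lid and mug showed no change.
- **Not confirmed:**
  - The tilt and mouth height while tipping were estimated from pictures and geometry, at roughly 0.36–0.55 rad with the mouth about 50–58 mm up. That is close to the 50 mm limit.
  - The comparison at the fork was blocked by the arm. Its near end looked undisturbed in the last picture.
  - The outermost carrot is about 64 mm from the bowl's axis, against the 80 mm limit.

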